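# Arm the coil winder and hold its enabling lever in the middle

### The job

Ready the coil winder for slow jogging: on the key console press the square key, then the bar key, then the round key, each fully down and one at a time, letting each spring up before the next. Then press the spring lever's pad with the fingers to its middle position, about level and half way down, never near the bottom (that is the emergency stop), keep it there for at least three seconds, and finish while still holding it there. Leave the loose core, tape roll and coil where they are.

Things in the scene. Friction and masses are not known exactly. Their poses are not given: they have to be found in the camera images.
- key_console: low grey metal box fixed to the bench, 94 x 226 mm and 30 mm high, with three key modules side by side on its top; origin at the centre of its underside, z up, the row of modules along its y axis. The order of the modules along the row differs from time to time
- lever_unit: grey metal box fixed to the bench, 170 (x) x 126 (y) mm, 40 mm high, with the spring lever on top; origin at the centre of its underside, z up. The lever's pivot lies at x = +55 mm, z = 78 mm, between steel cheeks 92 mm high; the lever runs from it along -x. A steel post 100 mm high at x = -50 mm, y = +49 mm carries a dark collar at 78 mm: the height of the lever's middle position
- square_top (a point): centre of the top face of the square key (24 x 24 mm, black, the smallest key; top 60 mm above the bench when up); it goes straight down when pressed
- bar_top (a point): centre of the top face of the long bar key (50 x 18 mm, black, its length along the row; top 60 mm above the bench when up); it goes straight down when pressed
- round_top (a point): centre of the top face of the round mushroom key (42 mm across, black; top 60 mm above the bench when up); it goes straight down when pressed
- square_key (a joint): travel of the square key in m: 0 up, 0.008 fully down; the spring takes 2 N to start and about 5 N to go fully down, and lifts the key again
- bar_key (a joint): travel of the bar key in m, as for the square key
- round_key (a joint): travel of the round key in m, as for the square key
- hold_pad (a point): centre of the top of the lever's black ribbed rubber pad (46 x 44 mm, 10 mm thick), 105 mm from the pivot; about 105 mm above the bench when the lever is up, 83 mm in the middle position, 61 mm at the bottom stop.
- hold_lever (a joint): angle of the spring lever in rad: 0 up (released, tilted 12 degrees upward to the pad), 0.21 middle position (lever level: run), 0.42 at the bottom stop (emergency stop). Pressed straight down at the pad it takes about 4 N to start, 7 N in the middle and 10 N at the bottom; no detent, it springs up when let go
- bare_core: loose grey ring core of strip steel, 80 mm across, 26 mm high, to the left of the work; origin at the centre of its underside; not to be disturbed
- tape_roll: loose yellow roll of tape lying flat, 81 mm across, 19 mm high, behind the work; origin at the centre of its underside; not to be disturbed
- wrapped_toroid: loose small brown wrapped coil, 70 mm across, 58 mm high with its leads, behind the work; origin at the centre of its underside; not to be disturbed
Not all that is in view belongs to the job. Of the things like the lever_unit, leave any that is pink; of the rest the larger one is meant.

How it is judged:
On the way, in this order (a step that is already met when the one before it is completed fails the run):
1. the square key is pressed down, the other keys and the lever up (value of joint square_key above 0.006 m and value of joint each of bar_key, round_key below 0.003 m and value of joint hold_lever below 0.05 rad), for 0.05 s.
2. then the bar key is pressed down, the other keys and the lever up (value of joint bar_key above 0.006 m and value of joint each of square_key, round_key below 0.003 m and value of joint hold_lever below 0.05 rad), for 0.05 s.
3. then the round key is pressed down, the other keys and the lever up (value of joint round_key above 0.006 m and value of joint each of square_key, bar_key below 0.003 m and value of joint hold_lever below 0.05 rad), for 0.05 s.
4. then the lever is held in its middle position by the fingers for three seconds, all keys up (value of joint hold_lever between 0.14 and 0.28 rad and value of joint each of square_key, bar_key, round_key below 0.003 m and contact force between the fingers and lever_unit above 2 N), for 2.8 s.
At the end, for the whole second after the job is handed in: The fingers hold the lever still in its middle position (0.14 to 0.28 rad, pushing it with 2 to 25 N), all three keys are up (within 3 mm), and the loose core, tape roll and coil are within 20 mm of where they stood (all of step 4 and contact force between the fingers and lever_unit below 25 N and velocity of joint hold_lever between -0.1 and 0.1 rad/s and distance of each of bare_core, tape_roll, wrapped_toroid from where it was at the start of the episode below 0.02 m); the arm keeps its last pose, push and grip.
It fails at once if the lever is pressed near its bottom stop (beyond 0.35 rad): emergency stop (value of joint hold_lever above 0.35 rad).
It fails at once if two keys are down together (value of joint each of square_key, bar_key above 0.004 m or value of joint each of square_key, round_key above 0.004 m or value of joint each of bar_key, round_key above 0.004 m).
It fails at once if the lever is pressed while a key is down ((value of joint square_key above 0.004 m and value of joint hold_lever above 0.08 rad) or (value of joint bar_key above 0.004 m and value of joint hold_lever above 0.08 rad) or (value of joint round_key above 0.004 m and value of joint hold_lever above 0.08 rad)).
It fails at once if a loose bystander is pushed more than 20 mm (distance of any of bare_core, tape_roll, wrapped_toroid from where it was at the start of the episode above 0.02 m).
It also fails if it takes over 61 s, if anything falls off the work surface, if the arm or the gripper's body presses on something with over 40 N, if the wrist force passes 120 N, or if a joint passes its speed limit or range.

### The arm

A 7-joint arm with a two-finger parallel gripper is mounted at the origin on a cart in front of the work surface, level with it; the furniture and walls round the work are solid. World frame = base frame: x ahead of the robot, y to its left, z up, the work surface at z = 0. Lengths are in m, angles in rad, forces in N, time in s.
With the tool pointing down it reaches from about 0.4 to 0.85 m from the base axis. Payload 10.4 kg.
Tool frame: the origin (TCP) lies at the very end of the fingers, on their centre line; the grasp point (between the pads) lies 19 mm behind it; x points along the fingers, z is the direction in which the jaws open and shut, and the axes are right-handed (so a half turn about x gives the same grasp; the last joint's range is limited). The gripper opens to 85 mm and grips with 20 to 120 N. Pads are 22 mm wide; open, the fingers measure 114 mm over their backs; the gripper's body (76 mm by 85 mm) begins 54 mm behind the grasp point. The pads swing forward as they close: fully open they stand 13 mm farther back than shut.
Start: joints at [1.175, 0.332, -0.065, 1.46, 0.022, 1.35, -0.088], TCP at [0.228, -0.582, 0.231] pointing down, gripper open.
Joint ranges: [-2.6, 2.6], [-0.5, 2.12], [-1.47, 1.34], [0.16, 2.42], [-1.27, 4.41], [0.06, 2.06], [-2.6, 2.6]. Speed limits (rad/s): [2.22, 2.22, 2.79, 2.79, 3.14, 3.14, 3.14].

### API

Orientations are given as a unit quaternion [x, y, z, w].
In Python, from workcell import readout, camera, manip gives the robot as it stands.
- The arm moves only by the shell command python3 -m inch 'ROWS' [FORCE]. ROWS is JSON, a list of rows, each a list of 3 entries, a list of its own where there are three numbers: the turn, a rotation vector about the tool's x, y, z in degrees, then the shift along the tool's x, y, z in mm, then the closure, from 0 (fully open) to 1 (shut). In form: [[[wx, wy, wz], [dx, dy, dz], hand], ...]. A call has 1 to 10 rows; each row is the pose to reach, as a shift and turn from the pose measured when the call began, along the tool's axes at that moment; what a row does not reach only later rows make up. A row lasts 1/8 s, in which the tool goes at most 62.5 mm and 10.7 degrees, less where a joint would pass 70% of its speed; a pose out of reach is approached as far as the arm can. A call with a gripper value outside its range is refused whole. The fingers move at their own pace and stop on an object; FORCE is the grip in N (left out, the last holds). Time passes only in rows, so rows that repeat a pose let the fingers close. It gives the time, the measured TCP pose, the force and the opening at its end, in the units of the state.
- readout.get_obs(): the state, without advancing time (a new reading comes with each control period).
- camera(name): name is "side" or "top" or "wrist"; returns a dict with "pixels" (384x512x3 uint8, red, green, blue), "range_z" (384x512 float32, m along the optical axis (not along the pixel's ray), 0 where there is no reading), "intrinsics" (3x3 intrinsics, pixels), "extrinsics" (4x4, takes a point from world to camera coordinates); the wrist camera has in their place "T_tool_cam" (4x4, takes a point from camera to tool coordinates, whose origin is the TCP and whose axes are the tool frame's). Camera axes: x right, y down, z forward; pixel columns grow to the right and rows downward; lengths in m; the calibration is good to about 2 mm. A picture is of the moment at which its call begins: read the wrist's pose just before it.
- manip.hand_in(): hands the job in, once; it reports no verdict.
The state is a dict: "clock": time; "joint_pos": joint angles; "joint_velocities": joint speeds; "tau": joint torques, N m; "position": TCP position; "ee_rot": TCP orientation; "ft_force": force on the tool from outside, world axes, zero at the start; "torque": the same for the moment, N m; "grip_width": opening from 0.0 (shut) to 1.0 (fully open).
Only numpy, scipy, OpenCV 4.12 (cv2) and the standard library are available. Lean on these libraries where they do the work, as an engineer would, in place of code of your own. Each camera call takes 0.05 s, during which the arm holds its last target.

## Working session

There is one attempt and no reset: what is moved stays moved. The work goes in short steps, Python scripts to look and compute and a shell command to move; the robot and the scene stay as the last step left them, time stands still between calls to the robot, and variables do not carry over. Pictures are saved under pics/ and viewed, and the job is handed in when it is done.

```bash
mkdir -p pics; ls
python3 - <<'E'
from workcell import readout, camera, manip
import cv2, numpy as np
print(readout.get_obs())
for n in ("top","side","wrist"):
    c=camera(n); np.savez(f'pics/{n}0.npz',**c)
    cv2.imwrite(f'pics/{n}0.png',cv2.resize(c['pixels'][:,:,::-1],(800,600)))
    print(n,c['intrinsics'],c.get('extrinsics',c.get('T_tool_cam')))
E
```

```text
pics
{'clock': 0.0, 'joint_pos': array([ 1.17540316,  0.33286535, -0.0646938 ,  1.46093411,  0.02161563,
        1.34988058, -0.08849568]), 'joint_velocities': array([ 0.00182777, -0.00033136, -0.0001301 ,  0.00152188, -0.00061078,
       -0.00046321,  0.00058956]), 'tau': array([-7.35843023e-04, -6.25440001e+01,  4.87450801e-02, -3.91593862e+01,
        1.59765274e-02,  1.02228834e-02,  6.42565783e-05]), 'position': array([ 0.22749061, -0.58173576,  0.23052343]), 'ee_rot': array([ 0.39892614,  0.58442489, -0.39841968,  0.58358139]), 'ft_force': array([-0.61240528,  0.42900667,  1.01072983]), 'torque': array([-0.03617739,  0.06356059,  0.00308443]), 'grip_width': 1.0000017065734594}
top [[445.85434272   0.         257.31532009]
 [  0.         445.85434272 198.54576286]
 [  0.           0.           1.        ]] [[ 0.0100934  -0.99982326  0.01586114  0.02869096]
 [-0.99929728 -0.01065817 -0.03593532  0.5303702 ]
 [ 0.03609802 -0.01548729 -0.99922824  1.51499494]
 [ 0.          0.          0.          1.        ]]
side [[349.4374527    0.         247.29865771]
 [  0.         349.4374527  188.48141632]
 [  0.           0.           1.        ]] [[-0.80886612 -0.5879695   0.00524006  0.4712947 ]
 [-0.29044319  0.39178056 -0.87301245  0.21551616]
 [ 0.51125174 -0.70767214 -0.48766977  0.87036651]
 [ 0.          0.          0.          1.        ]]
wrist [[303.49688731   0.         250.62919565]
 [  0.         303.49688731 193.0684846 ]
 [  0.           0.           1.        ]] [[-2.21106911e-04 -2.77062167e-01  9.60851969e-01 -1.43804699e-01]
 [-7.07329436e-04 -9.60851709e-01 -2.77062255e-01  7.11864374e-02]
 [ 9.99999725e-01 -7.40899261e-04  1.64767273e-05 -5.71503533e-04]
 [ 0.00000000e+00  0.00000000e+00  0.00000000e+00  1.00000000e+00]]
```

View pics/top0.png

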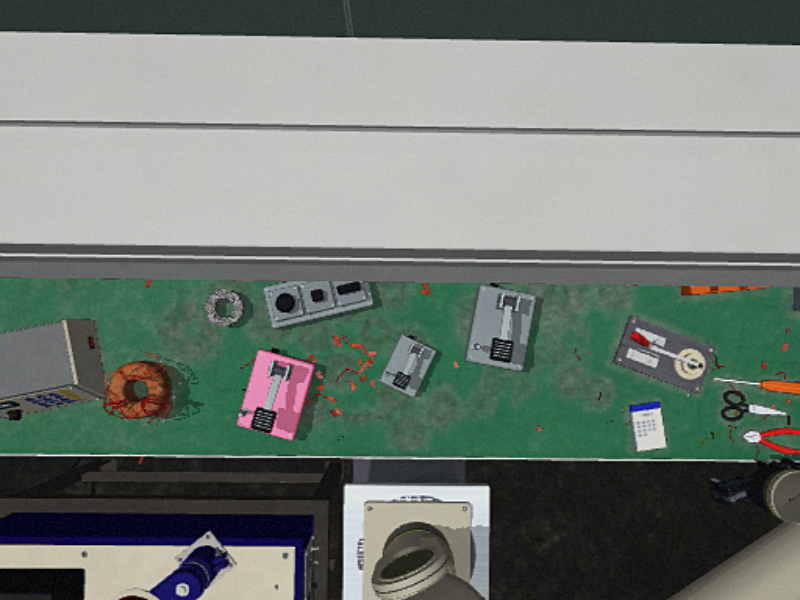

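View pics/side0.png

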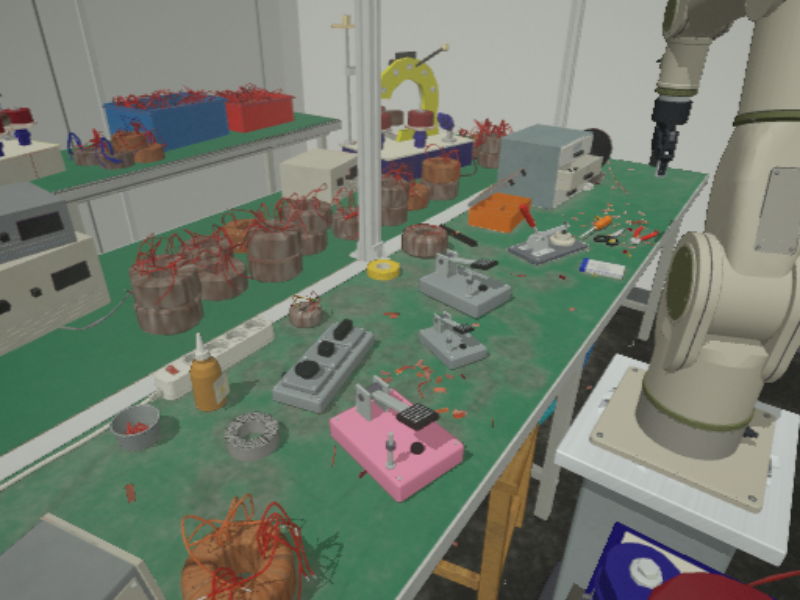

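Lever-like things (top view, 800x600 px): pink at (275,393), small grey at (410,363), and larger grey at (505,327). The larger grey one is the one meant. Next I'll enlarge and measure.

```bash
cat > h.py <<'E'
import numpy as np, cv2
def load(n): return dict(np.load(f'pics/{n}.npz'))
def cloud(c,T=None):
    K=c['intrinsics'];z=c['range_z'];v,u=np.mgrid[:384,:512]
    p=np.stack([(u-K[0,2])/K[0,0]*z,(v-K[1,2])/K[1,1]*z,z],-1)
    M=np.linalg.inv(c['extrinsics']) if T is None else T
    P=p@M[:3,:3].T+M[:3,3]; P[z==0]=np.nan; return P
E
python3 - <<'E'
from h import *
c=load('top0');P=cloud(c)
for u,v in [(250,40),(250,120),(250,165),(250,170),(250,180),(320,210),(183,193),(204,189),(222,184)]: print(u,v,P[v,u].round(3))
im=c['pixels'][170:290,140:360,::-1]
cv2.imwrite('pics/topc.png',cv2.resize(im,None,fx=3.6,fy=3.6,interpolation=cv2.INTER_CUBIC))
im=load('side0')['pixels'][140:300,150:350,::-1]
cv2.imwrite('pics/sidec.png',cv2.resize(im,None,fx=3.7,fy=3.7,interpolation=cv2.INTER_CUBIC))
E
```

```text
250 40 [0.551 0.059 1.34 ]
250 120 [0.516 0.058 1.341]
250 165 [0.5   0.058 1.306]
250 170 [0.508 0.058 1.206]
250 180 [0.503 0.058 1.177]
320 210 [ 0.493 -0.176  0.041]
183 193 [0.544 0.281 0.058]
204 189 [0.558 0.211 0.061]
222 184 [0.575 0.152 0.058]
```

View pics/topc.png

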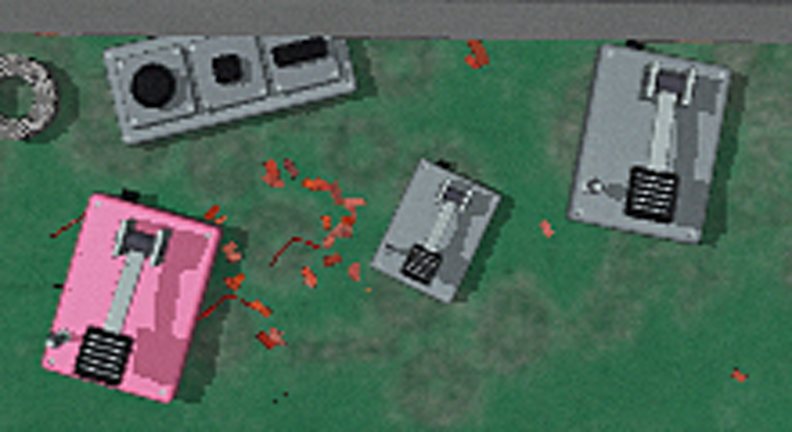

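View pics/sidec.png

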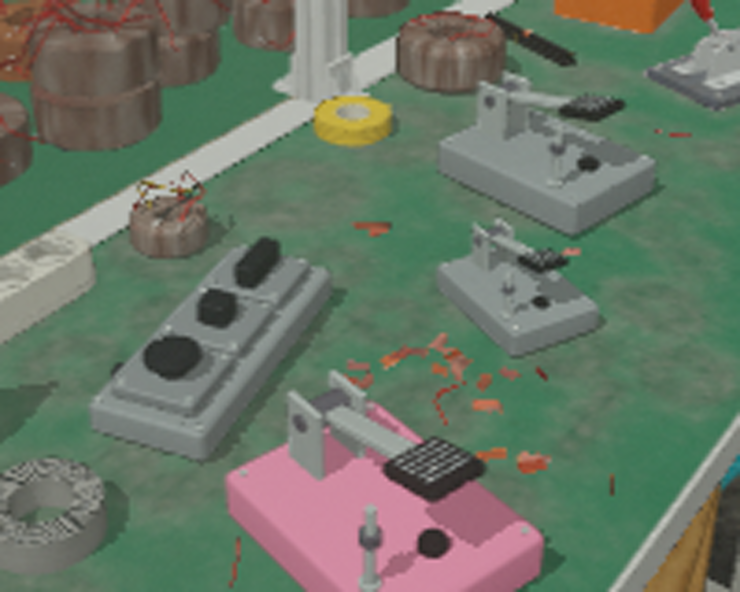

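The crops confirm it. The console keys run round (crop 156,85), square (228,67), bar (300,50). The larger grey lever's pad is at crop (652,193). Next I'll get key and pad centres from depth.

Run:
```python
from h import *
for n in ('top0','side0'):
    c=load(n);P=cloud(c);g=c['pixels'].max(-1)
    for nm,x,y,zl,r in (('round',.544,.281,.05,.04),('square',.558,.211,.05,.03),('bar',.575,.152,.05,.04),('pad',.45,-.17,.085,.05)):
        m=(np.hypot(P[...,0]-x,P[...,1]-y)<r)&(P[...,2]>zl)&(P[...,2]<.125)&(g<(75 if nm!='pad' else 999))
        Q=P[m]; 
        if len(Q)>3:
            (cx,cy),wh,a=cv2.minAreaRect(Q[:,:2].astype(np.float32))
            print(n,nm,len(Q),'mean',Q.mean(0).round(4),'rect',round(cx,4),round(cy,4),np.round(wh,3),round(a,1),'z',np.percentile(Q[:,2],[5,50,95]).round(3))
    # lever box top
    m=(abs(P[...,2]-.04)<.006)&(np.hypot(P[...,0]-.49,P[...,1]+.17)<.14)
    print(n,'box',cv2.minAreaRect(P[m][:,:2].astype(np.float32)))
    m=(abs(P[...,2]-.03)<.004)&(np.hypot(P[...,0]-.555,P[...,1]-.21)<.14)
    print(n,'console',cv2.minAreaRect(P[m][:,:2].astype(np.float32)))
```

```text
top0 round 121 mean [0.5431 0.283  0.0577] rect 0.5424 0.2837 [0.037 0.04 ] 0.0 z [0.052 0.057 0.063]
top0 square 54 mean [0.5595 0.2162 0.0578] rect 0.5594 0.2161 [0.023 0.023] 18.3 z [0.053 0.058 0.062]
top0 bar 81 mean [0.576  0.149  0.0588] rect 0.5767 0.1497 [0.019 0.049] 14.1 z [0.054 0.059 0.064]
top0 pad 238 mean [ 0.4555 -0.1696  0.1026] rect 0.4544 -0.1696 [0.065 0.075] 40.6 z [0.092 0.103 0.111]
top0 box ((0.4948698878288269, -0.17723718285560608), (0.12572364509105682, 0.1694118082523346), 79.45905303955078)
top0 console ((0.5594102144241333, 0.21648649871349335), (0.09252415597438812, 0.22357352077960968), 14.125191688537598)
side0 round 127 mean [0.5376 0.29   0.0575] rect 0.5394 0.2879 [0.039 0.035] 60.3 z [0.053 0.058 0.06 ]
side0 square 60 mean [0.5548 0.2225 0.0569] rect 0.5557 0.222 [0.023 0.025] 20.7 z [0.051 0.058 0.06 ]
side0 bar 71 mean [0.5709 0.1573 0.057 ] rect 0.5726 0.155 [0.016 0.047] 15.5 z [0.051 0.058 0.06 ]
side0 pad 113 mean [ 0.452  -0.1618  0.1004] rect 0.4605 -0.1641 [0.042 0.077] 87.2 z [0.09  0.102 0.107]
side0 box ((0.49096816778182983, -0.173237144947052), (0.12485840916633606, 0.1681675761938095), 78.25202941894531)
side0 console ((0.5570014715194702, 0.22007721662521362), (0.09420600533485413, 0.2277255356311798), 14.533384323120117)
```

```bash
cat >> h.py <<'E'
from scipy.spatial.transform import Rotation as R
def delta(target,yaw=None):
    """tool-frame shift mm and turn deg (level tool, optional jaw yaw change in deg)"""
    from workcell import readout
    o=readout.get_obs();Rm=R.from_quat(o['ee_rot']).as_matrix()
    print('t',round(o['clock'],2),'pos',o['position'].round(4),'F',o['ft_force'].round(1),'q',o['joint_pos'].round(2),'grip',round(o['grip_width'],2))
    x=Rm[:,0]; d=np.array([0,0,-1.]); ax=np.cross(x,d)
    print('tool x',x.round(3),'jaw z',Rm[:,2].round(3),'level turn deg',np.degrees(Rm.T@ax).round(2))
    for t in np.atleast_2d(target): print('target',t,'shift mm',(Rm.T@(t-o['position'])*1e3).round(1))
E
python3 -c "
from h import *
delta([[.40,-.42,.23],[.5,-.2,.23],[.557,.219,.2],[.557,.219,.1]])"
```

```text
t 0.15 pos [ 0.2276 -0.5818  0.2307] F [ 0.4 -0.1 -0.1] q [ 1.18  0.33 -0.06  1.46  0.02  1.35 -0.09] grip 1.0
tool x [-0.     0.001 -1.   ] jaw z [ 0.364 -0.931 -0.001] level turn deg [-0.   -0.06  0.  ]
target [ 0.4  -0.42  0.23] shift mm [  0.8 219.5 -87.9]
target [ 0.5  -0.2   0.23] shift mm [   1.   392.8 -256.4]
target [0.557 0.219 0.2  ] shift mm [  31.4  598.5 -625.8]
target [0.557 0.219 0.1  ] shift mm [ 131.4  598.5 -625.7]
```

```bash
python3 -m inch '[[[-6,0,0],[0,50,-20],1],[[-12,0,0],[0,100,-40],1],[[-18,0,0],[0,150,-60],1],[[-24,0,0],[0,210,-85],1],[[-30,0,0],[0,250,-120],1],[[-35,0,0],[0,290,-160],1],[[-40,0,0],[0,330,-200],1],[[-45,0,0],[0,370,-235],1],[[-45,0,0],[0,393,-256],1],[[-45,0,0],[0,393,-256],1]]'; python3 -c "
from h import *
delta([[.557,.219,.2],[.557,.219,.1]])"
```

```text
clock: 1.4
position: [0.5013, -0.1974, 0.2309]
ee_rot: [0.144, 0.693, -0.143, 0.692]
ft_force: [-0.3, -0.0, 0.9]
grip_width: 0.001
t 1.4 pos [ 0.5013 -0.1974  0.2309] F [-0.3 -0.   0.9] q [ 0.7   0.18 -0.46  1.67  0.08  1.32 -0.18] grip 0.0
tool x [-0.     0.002 -1.   ] jaw z [ 0.918 -0.397 -0.001] level turn deg [-0.   -0.05 -0.09]
target [0.557 0.219 0.2  ] shift mm [  31.6  404.3 -114. ]
target [0.557 0.219 0.1  ] shift mm [ 131.6  404.1 -113.9]
```

```bash
python3 -m inch '[[[-5,0,0],[0,50,-14],1],[[-10,0,0],[0,100,-28],1],[[-15,0,0],[0,150,-42],1],[[-20,0,0],[0,200,-56],1],[[-25,0,0],[0,250,-70],1],[[-30,0,0],[5,300,-85],1],[[-35,0,0],[20,350,-99],1],[[-37,0,0],[32,404,-114],1],[[-37,0,0],[32,404,-114],1],[[-37,0,0],[32,404,-114],1]]'
python3 - <<'E'
from h import *
from workcell import readout,camera
delta([[.557,.219,.1],[.557,.219,.07]])
o=readout.get_obs();c=camera('wrist')
T=np.eye(4);T[:3,:3]=R.from_quat(o['ee_rot']).as_matrix();T[:3,3]=o['position']
c['M']=T@c['T_tool_cam'];np.savez('pics/w1.npz',**c)
cv2.imwrite('pics/w1.png',cv2.resize(c['pixels'][:,:,::-1],(800,600)))
for n,p in (('TCP',o['position']),):
    q=np.linalg.inv(c['M'])@np.r_[p,1];print(n,c['intrinsics'][:2]@(q[:3]/q[2])*800/512)
P=cloud(c,c['M']);g=c['pixels'].max(-1)
for nm,x,y in (('round',.541,.286),('square',.557,.219),('bar',.574,.152)):
    m=(np.hypot(P[...,0]-x,P[...,1]-y)<.036)&(P[...,2]>.052)&(P[...,2]<.068)&(g<75)
    Q=P[m]
    if len(Q)>5: print(nm,len(Q),Q.mean(0).round(4),cv2.minAreaRect(Q[:,:2].astype(np.float32)))
E
```

```text
clock: 2.65
position: [0.5572, 0.2174, 0.1992]
ee_rot: [-0.083, 0.702, 0.084, 0.702]
ft_force: [-0.3, 0.3, -0.1]
grip_width: -0.0
t 2.65 pos [0.5572 0.2174 0.1992] F [-0.3  0.3 -0.1] q [ 0.15  0.39 -0.76  1.55  0.27  1.31 -0.41] grip -0.0
tool x [-0.001  0.001 -1.   ] jaw z [ 0.972  0.234 -0.001] level turn deg [-0.   -0.04 -0.06]
target [0.557 0.219 0.1  ] shift mm [99.2  1.5  0.2]
target [0.557 0.219 0.07 ] shift mm [129.2   1.5   0.2]
TCP [389.44865368 386.86411729]
round 1577 [0.5433 0.2864 0.0607] ((0.5431522727012634, 0.28587204217910767), (0.03896298632025719, 0.039093829691410065), 13.82573127746582)
square 559 [0.5594 0.2208 0.0607] ((0.5600777268409729, 0.22006003558635712), (0.022127635776996613, 0.02274462953209877), 13.362348556518555)
bar 147 [0.5711 0.1741 0.0594] ((0.5714978575706482, 0.17324329912662506), (0.015286179259419441, 0.007493108976632357), 13.175018310546875)
```

View pics/w1.png

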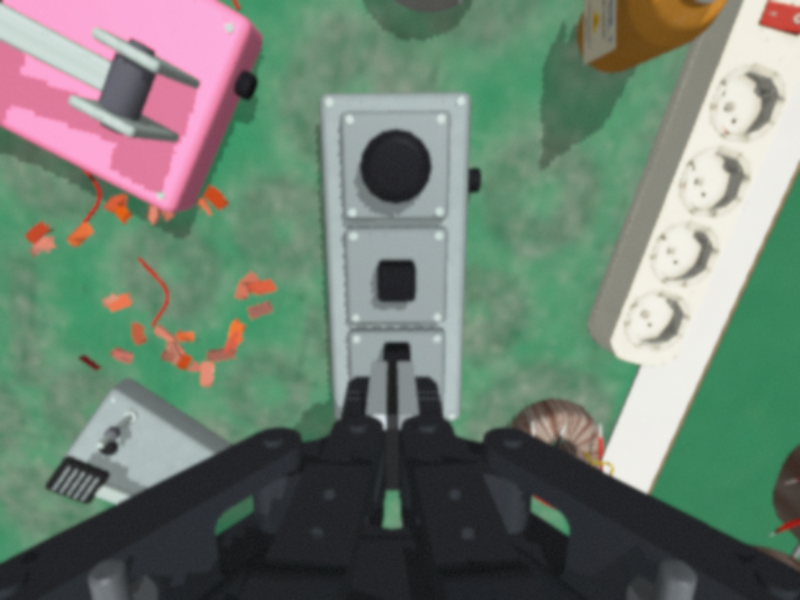

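Wrist picture: round key at (396,166), square at (396,281), bar at (396,352) partly behind the fingers. The centres agree with the top and side views to a few mm. I'll descend over the square key.

```bash
python3 -m inch '[[[0,0,0],[40,3,3],1],[[0,0,0],[80,3,3],1],[[0,0,0],[110,3,3],1],[[0,0,0],[130,3,3],1],[[0,0,0],[130,3,3],1],[[0,0,0],[130,3,3],1]]'; python3 -c "
from h import *
delta([[.559,.220,.052]])"
```

```text
clock: 3.45
position: [0.5605, 0.2205, 0.0708]
ee_rot: [-0.082, 0.702, 0.083, 0.703]
ft_force: [0.3, 1.0, 0.7]
grip_width: -0.002
t 3.45 pos [0.5605 0.2205 0.0708] F [0.3 1.  0.7] q [ 0.11  0.52 -0.71  1.67  0.38  1.09 -0.48] grip -0.0
tool x [ 0.001  0.001 -1.   ] jaw z [0.973 0.233 0.002] level turn deg [ 0.    0.1  -0.05]
target [0.559 0.22  0.052] shift mm [18.8 -0.1 -1.6]
```

```bash
python3 -m inch '[[[0,0,0],[8,0,-1],1],[[0,0,0],[14,0,-1],1],[[0,0,0],[18,0,-1],1],[[0,0,0],[19,0,-1],1],[[0,0,0],[19,0,-1],1]]'; python3 -c "
from h import *
delta([[.559,.220,.052]])"
```

```text
clock: 4.08
position: [0.5601, 0.2204, 0.0523]
ee_rot: [-0.082, 0.701, 0.083, 0.703]
ft_force: [1.6, -0.7, 5.5]
grip_width: -0.0
t 4.08 pos [0.5601 0.2204 0.0523] F [ 1.6 -0.7  5.5] q [ 0.1   0.54 -0.7   1.68  0.39  1.06 -0.49] grip -0.0
tool x [ 0.002  0.001 -1.   ] jaw z [0.973 0.232 0.003] level turn deg [-0.    0.16 -0.05]
target [0.559 0.22  0.052] shift mm [ 0.3 -0.1 -1.2]
```

```bash
python3 -m inch '[[[0,0,0],[1.5,0,0],1],[[0,0,0],[1.5,0,0],1]]'
python3 - <<'E'
from h import *
from workcell import camera
delta([[.559,.220,.052]])
c=camera('side'); cv2.imwrite('pics/s1.png',cv2.resize(c['pixels'][180:270,150:260,::-1],None,fx=6,fy=6,interpolation=cv2.INTER_CUBIC))
E
```

```text
clock: 4.32
position: [0.5602, 0.2204, 0.0521]
ee_rot: [-0.083, 0.701, 0.083, 0.703]
ft_force: [-4.3, -3.2, 14.3]
grip_width: 0.0
t 4.33 pos [0.5602 0.2204 0.0521] F [-4.3 -3.2 14.3] q [ 0.1   0.54 -0.7   1.68  0.39  1.06 -0.49] grip 0.0
tool x [ 0.003  0.001 -1.   ] jaw z [0.973 0.232 0.003] level turn deg [ 0.    0.17 -0.01]
target [0.559 0.22  0.052] shift mm [ 0.1 -0.1 -1.3]
```

View pics/s1.png

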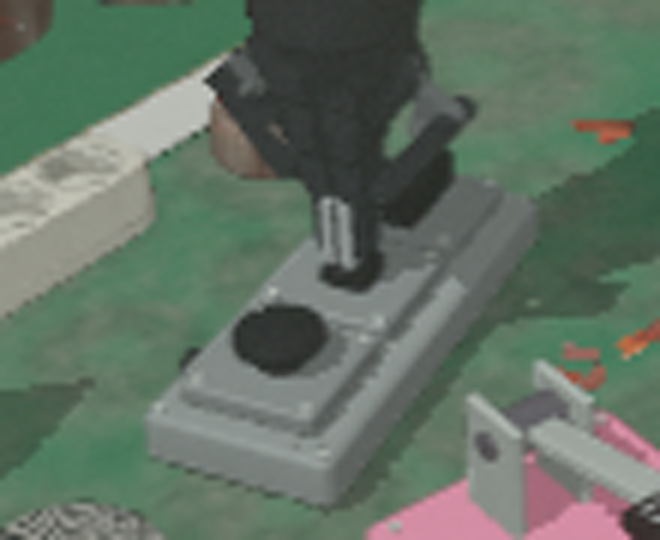

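The crop shows the fingers on the square key at (350,270), sunk. The force rose to 14 N with no further travel, so the key is at its stop. Next I lift and move to the bar.

```bash
python3 -m inch '[[[0,0,0],[-15,0,0],1],[[0,0,0],[-35,0,0],1],[[0,0,0],[-35,0,0],1]]'; python3 -c "
from h import *
delta([[.576,.153,.085]])"
```

```text
clock: 4.75
position: [0.561, 0.221, 0.0892]
ee_rot: [-0.082, 0.7, 0.083, 0.704]
ft_force: [-0.5, 0.7, 0.3]
grip_width: 0.0
t 4.75 pos [0.561  0.221  0.0892] F [-0.5  0.7  0.3] q [ 0.12  0.5  -0.72  1.66  0.36  1.12 -0.47] grip 0.0
tool x [ 0.006  0.002 -1.   ] jaw z [0.973 0.232 0.006] level turn deg [-0.    0.34 -0.03]
target [0.576 0.153 0.085] shift mm [  4.2 -69.6  -1.2]
```

```bash
python3 -m inch '[[[0,0,0],[0,-35,0],1],[[0,0.3,0],[0,-70,-1],1],[[0,0.3,0],[8,-70,-1],1],[[0,0.3,0],[18,-70,-1],1],[[0,0.3,0],[18,-70,-1],1]]'; python3 -c "
from h import *
delta([[.576,.153,.051]])"
```

```text
clock: 5.38
position: [0.5752, 0.1538, 0.07]
ee_rot: [-0.083, 0.703, 0.084, 0.702]
ft_force: [0.4, -0.1, 1.1]
grip_width: -0.001
t 5.38 pos [0.5752 0.1538 0.07  ] F [ 0.4 -0.1  1.1] q [ 0.22  0.51 -0.7   1.69  0.36  1.08 -0.36] grip -0.0
tool x [-0.002  0.001 -1.   ] jaw z [ 0.972  0.234 -0.001] level turn deg [-0.   -0.08 -0.06]
target [0.576 0.153 0.051] shift mm [19.  -1.   0.6]
```

```bash
python3 -m inch '[[[0,0,0],[8,0,0],1],[[0,0,0],[14,0,0],1],[[0,0,0],[18,0,0],1],[[0,0,0],[20,0,0],1],[[0,0,0],[20,0,0],1]]'
python3 - <<'E'
from h import *
from workcell import camera
delta([[.576,.153,.08]])
c=camera('side'); cv2.imwrite('pics/s2.png',cv2.resize(c['pixels'][180:270,150:260,::-1],None,fx=6,fy=6,interpolation=cv2.INTER_CUBIC))
E
```

```text
clock: 6.0
position: [0.5751, 0.1549, 0.0519]
ee_rot: [-0.083, 0.702, 0.084, 0.702]
ft_force: [-9.0, -0.9, 22.6]
grip_width: 0.003
t 6.0 pos [0.5751 0.1549 0.0519] F [-9.  -0.9 22.6] q [ 0.21  0.53 -0.69  1.7   0.38  1.05 -0.37] grip 0.0
tool x [-0.001  0.001 -1.   ] jaw z [ 0.972  0.235 -0.001] level turn deg [ 0.   -0.05 -0.07]
target [0.576 0.153 0.08 ] shift mm [-28.1  -2.    0.4]
```

View pics/s2.png

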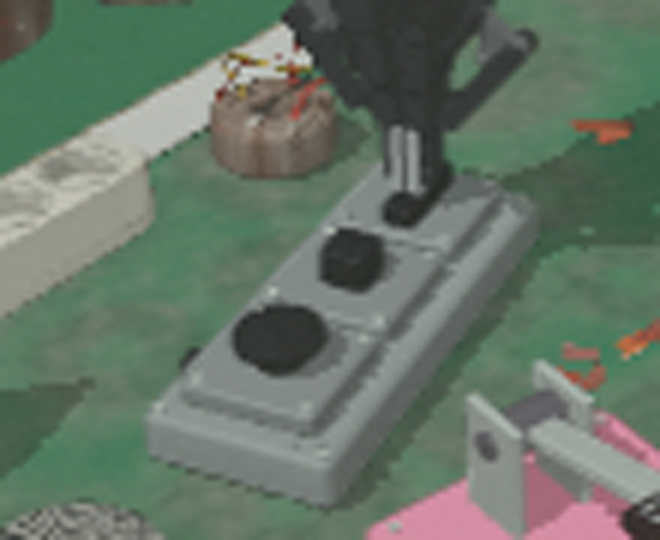

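The bar is at its stop (400,210), and the square has sprung up (350,260). I'll lift and go over to the round key.

```bash
python3 -m inch '[[[0,0,0],[-15,0,0],1],[[0,0,0],[-38,0,0],1],[[0,0,0],[-38,0,0],1],[[0,0,0],[-38,45,0],1],[[0,0,0],[-38,90,0],1],[[0,0,0],[-38,135,0],1],[[0,0,0],[-38,135,0],1],[[0,0,0],[-38,135,0],1]]'; python3 -c "
from h import *
delta([[.543,.286,.068]])"
```

```text
clock: 7.05
position: [0.5434, 0.2852, 0.0892]
ee_rot: [-0.084, 0.703, 0.084, 0.702]
ft_force: [0.2, -0.3, 0.1]
grip_width: 0.002
t 7.05 pos [0.5434 0.2852 0.0892] F [ 0.2 -0.3  0.1] q [ 0.    0.53 -0.73  1.62  0.38  1.14 -0.58] grip 0.0
tool x [-0.002 -0.    -1.   ] jaw z [ 0.972  0.235 -0.002] level turn deg [-0.   -0.1  -0.02]
target [0.543 0.286 0.068] shift mm [21.2  0.8 -0.2]
```

```bash
python3 -m inch '[[[0,0,0],[20,0.5,0],1],[[0,0,0],[28,0.5,0],1],[[0,0,0],[34,0.5,0],1],[[0,0,0],[38,0.5,0],1],[[0,0,0],[39,0.5,0],1],[[0,0,0],[39,0.5,0],1]]'
python3 - <<'E'
from h import *
from workcell import camera
delta([[.543,.286,.08]])
c=camera('side'); cv2.imwrite('pics/s3.png',cv2.resize(c['pixels'][180:270,150:260,::-1],None,fx=6,fy=6,interpolation=cv2.INTER_CUBIC))
E
```

```text
clock: 7.8
position: [0.5435, 0.285, 0.052]
ee_rot: [-0.084, 0.703, 0.083, 0.702]
ft_force: [-8.2, -8.6, 20.8]
grip_width: 0.004
t 7.8 pos [0.5435 0.285  0.052 ] F [-8.2 -8.6 20.8] q [-0.01  0.57 -0.71  1.65  0.41  1.08 -0.61] grip 0.0
tool x [-0.001 -0.002 -1.   ] jaw z [ 0.972  0.234 -0.002] level turn deg [-0.   -0.09  0.09]
target [0.543 0.286 0.08 ] shift mm [-28.    1.1  -0.2]
```

View pics/s3.png

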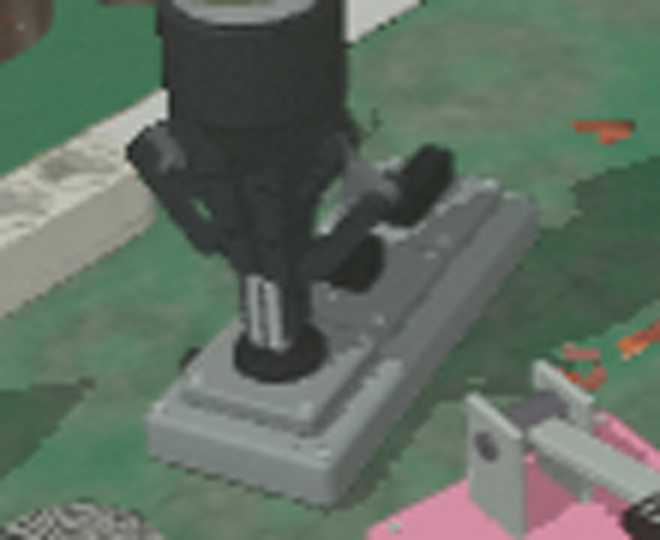

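The round key is at its stop (280,350), and the bar and square are up. I'll lift and travel high to the lever.

```bash
python3 -m inch '[[[0,0,0],[-15,0,0],1],[[0,0,0],[-55,0,0],1],[[0,0,0],[-105,0,0],1],[[0,0,0],[-150,0,0],1],[[0,0,0],[-150,0,0],1]]'; python3 -c "
from h import *
delta([[.445,-.166,.2]])"
```

```text
clock: 8.48
position: [0.545, 0.2869, 0.2064]
ee_rot: [-0.083, 0.7, 0.084, 0.704]
ft_force: [0.5, 0.7, -0.4]
grip_width: -0.0
t 8.47 pos [0.545  0.2869 0.2064] F [ 0.5  0.7 -0.4] q [ 0.03  0.43 -0.77  1.49  0.3   1.34 -0.53] grip -0.0
tool x [ 0.005  0.002 -1.   ] jaw z [0.972 0.235 0.005] level turn deg [-0.    0.3  -0.02]
target [ 0.445 -0.166  0.2  ] shift mm [   5.1 -416.8 -203.5]
```

```bash
python3 -m inch '[[[3,0,0],[0,-50,-25],1],[[6,0,0],[0,-100,-50],1],[[9,0,0],[0,-150,-75],1],[[12,0,0],[0,-200,-100],1],[[15,0,0],[0,-250,-125],1],[[18,0,0],[0,-300,-150],1],[[21,0,0],[0,-350,-175],1],[[24,0.3,0],[0,-385,-190],1],[[24,0.3,0],[0,-385,-190],1],[[24,0.3,0],[0,-385,-190],1]]'
python3 - <<'E'
from h import *
from workcell import readout,camera
delta([[.445,-.166,.12]])
o=readout.get_obs();c=camera('wrist')
T=np.eye(4);T[:3,:3]=R.from_quat(o['ee_rot']).as_matrix();T[:3,3]=o['position']
c['M']=T@c['T_tool_cam'];np.savez('pics/w2.npz',**c)
cv2.imwrite('pics/w2.png',cv2.resize(c['pixels'][:,:,::-1],(800,600)))
E
```

```text
clock: 9.72
position: [0.4507, -0.131, 0.2049]
ee_rot: [0.065, 0.704, -0.063, 0.704]
ft_force: [0.5, 0.1, 0.3]
grip_width: 0.001
t 9.72 pos [ 0.4507 -0.131   0.2049] F [0.5 0.1 0.3] q [ 0.69  0.04 -0.51  1.87  0.02  1.24 -0.  ] grip 0.0
tool x [-0.     0.002 -1.   ] jaw z [ 0.984 -0.18  -0.001] level turn deg [-0.   -0.04 -0.11]
target [ 0.445 -0.166  0.12 ] shift mm [ 84.8 -35.6   0.8]
```

View pics/w2.png

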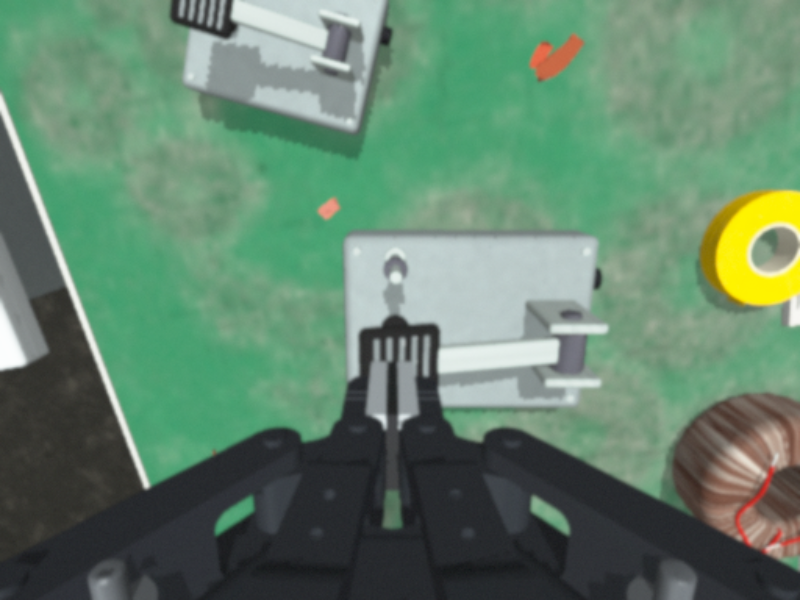

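Run:
```python
from h import *
c=load('w2');P=cloud(c,c['M'])
f=512/800
for nm,u,v in (('pad TL',368,332),('pad TR',432,331),('pad mid',400,345),('padR low',430,365),('lever',500,356),('post',396,262)):
    print(nm,P[int(v*f),int(u*f)].round(4))
m=(abs(P[...,2]-.04)<.006)&(np.hypot(P[...,0]-.49,P[...,1]+.17)<.14)
print(cv2.minAreaRect(P[m][:,:2].astype(np.float32)))
m=(P[...,2]>.088)&(P[...,2]<.125)&(np.hypot(P[...,0]-.45,P[...,1]+.165)<.05)
Q=P[m];print(Q.min(0),Q.max(0))
cv2.imwrite('pics/w2c.png',cv2.resize(c['pixels'][140:270,210:400,::-1],None,fx=4,fy=4,interpolation=cv2.INTER_CUBIC))
```

```text
pad TL [ 0.4355 -0.1428  0.1084]
pad TR [ 0.4697 -0.1507  0.1015]
pad mid [ 0.4515 -0.1536  0.1071]
padR low [ 0.4655 -0.1703  0.1026]
lever [ 0.5067 -0.1764  0.0923]
post [ 0.4565 -0.1128  0.0827]
((0.4950317144393921, -0.17454217374324799), (0.12492039054632187, 0.16888271272182465), 79.41850280761719)
[ 0.42618142 -0.18812346  0.08893297] [ 0.4998244  -0.11538653  0.11165128]
```

View pics/w2c.png

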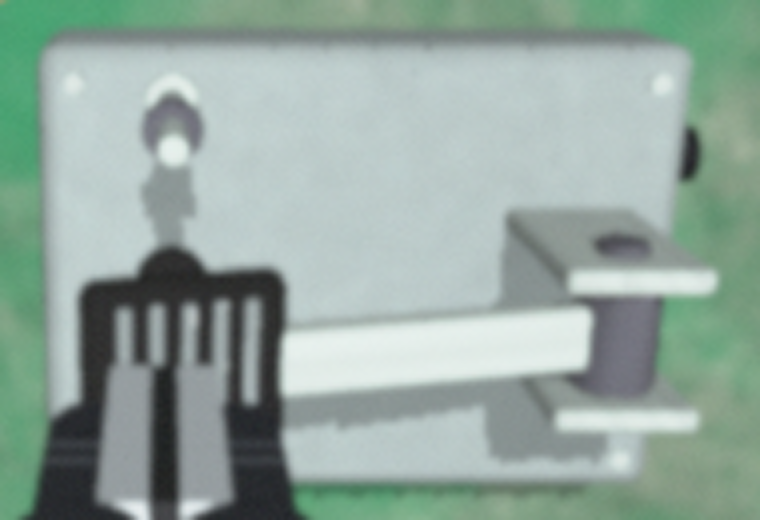

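```bash
python3 -m inch '[[[0,0,0],[0,-20,1],1],[[0,0,0],[20,-35,1.5],1],[[0,0,0],[50,-35,1.5],1],[[0,0,0],[77,-35,1.5],1],[[0,0,0],[77,-35,1.5],1],[[0,0,0],[77,-35,1.5],1]]'; python3 -c "
from h import *
delta([[.446,-.166,.105],[.446,-.166,.083]])"
```

```text
clock: 10.52
position: [0.4468, -0.1646, 0.1289]
ee_rot: [0.064, 0.704, -0.062, 0.705]
ft_force: [0.7, 0.5, 0.9]
grip_width: 0.001
t 10.53 pos [ 0.4468 -0.1646  0.1289] F [0.7 0.5 0.9] q [ 0.72  0.13 -0.48  1.95  0.06  1.08  0.03] grip 0.0
tool x [ 0.001  0.002 -1.   ] jaw z [ 0.984 -0.178  0.   ] level turn deg [-0.    0.03 -0.1 ]
target [ 0.446 -0.166  0.105] shift mm [23.9 -1.5 -0.5]
target [ 0.446 -0.166  0.083] shift mm [45.9 -1.6 -0.5]
```

```bash
python3 -m inch '[[[0,0,0],[12,-1.5,-0.5],1],[[0,0,0],[22,-1.5,-0.5],1],[[0,0,0],[28,-1.5,-0.5],1],[[0,0,0],[33,-1.5,-0.5],1],[[0,0,0],[37,-1.5,-0.5],1],[[0,0,0],[40,-1.5,-0.5],1],[[0,0,0],[40,-1.5,-0.5],1]]'; python3 -c "
from h import *
delta([[.446,-.166,.083]])"
```

```text
clock: 11.4
position: [0.446, -0.1659, 0.0888]
ee_rot: [0.064, 0.704, -0.062, 0.704]
ft_force: [-3.5, 1.0, 5.4]
grip_width: 0.002
t 11.4 pos [ 0.446  -0.1659  0.0888] F [-3.5  1.   5.4] q [ 0.71  0.18 -0.48  1.99  0.1   1.    0.01] grip 0.0
tool x [ 0.001  0.002 -1.   ] jaw z [ 0.984 -0.178  0.   ] level turn deg [-0.    0.01 -0.1 ]
target [ 0.446 -0.166  0.083] shift mm [ 5.8 -0.1  0. ]
```

```bash
python3 -m inch '[[[0,0,0],[2,0,0],1],[[0,0,0],[4,0,0],1],[[0,0,0],[6,0,0],1],[[0,0,0],[6,0,0],1],[[0,0,0],[6,0,0],1]]'
python3 - <<'E'
from h import *
from workcell import readout,camera
delta([[.446,-.166,.083]])
o=readout.get_obs();c=camera('side');np.savez('pics/s4.npz',**c)
cv2.imwrite('pics/s4.png',cv2.resize(c['pixels'][145:215,255:345,::-1],None,fx=8,fy=8,interpolation=cv2.INTER_CUBIC))
E
```

```text
clock: 12.02
position: [0.4458, -0.1659, 0.083]
ee_rot: [0.064, 0.704, -0.062, 0.704]
ft_force: [-3.8, 0.5, 6.4]
grip_width: 0.003
t 12.03 pos [ 0.4458 -0.1659  0.083 ] F [-3.8  0.5  6.4] q [ 0.71  0.19 -0.48  1.99  0.1   0.99  0.  ] grip 0.0
tool x [ 0.     0.002 -1.   ] jaw z [ 0.984 -0.178 -0.   ] level turn deg [-0.   -0.01 -0.1 ]
target [ 0.446 -0.166  0.083] shift mm [-0.  -0.   0.2]
```

View pics/s4.png

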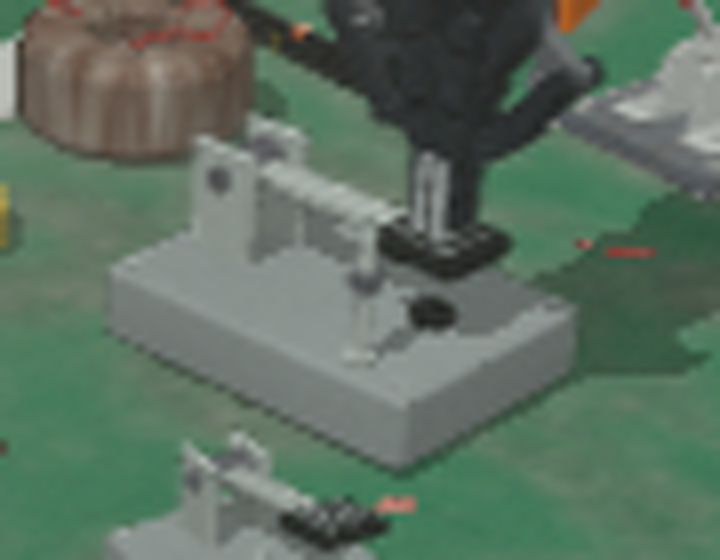

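The fingers are on the pad (440,240), the lever looks level with the collar, and the force is about 7 N as expected. I'll hold for more than three seconds.

```bash
python3 -m inch '[[[0,0,0],[0,0,0],1],[[0,0,0],[0,0,0],1],[[0,0,0],[0,0,0],1],[[0,0,0],[0,0,0],1],[[0,0,0],[0,0,0],1],[[0,0,0],[0,0,0],1],[[0,0,0],[0,0,0],1],[[0,0,0],[0,0,0],1],[[0,0,0],[0,0,0],1],[[0,0,0],[0,0,0],1]]'
```

```text
clock: 13.32
position: [0.4458, -0.1659, 0.0832]
ee_rot: [0.064, 0.704, -0.063, 0.704]
ft_force: [-3.0, -0.0, 6.0]
grip_width: 0.003
```

```bash
python3 -m inch '[[[0,0,0],[0,0,0],1],[[0,0,0],[0,0,0],1],[[0,0,0],[0,0,0],1],[[0,0,0],[0,0,0],1],[[0,0,0],[0,0,0],1],[[0,0,0],[0,0,0],1],[[0,0,0],[0,0,0],1],[[0,0,0],[0,0,0],1],[[0,0,0],[0,0,0],1],[[0,0,0],[0,0,0],1]]'; python3 -m inch '[[[0,0,0],[0.5,0,0],1],[[0,0,0],[0.5,0,0],1],[[0,0,0],[0.5,0,0],1],[[0,0,0],[0.5,0,0],1],[[0,0,0],[0.5,0,0],1],[[0,0,0],[0.5,0,0],1],[[0,0,0],[0.5,0,0],1],[[0,0,0],[0.5,0,0],1],[[0,0,0],[0.5,0,0],1],[[0,0,0],[0.5,0,0],1]]'
python3 - <<'E'
from h import *
from workcell import camera
delta([[.446,-.166,.083]])
c=camera('side')
cv2.imwrite('pics/s5.png',cv2.resize(c['pixels'][:,:,::-1],(800,600)))
P=cloud(c);u,v=255+340//8,145+197//8;print('lever arm pts',P[v,u],P[145+180//8,255+285//8])
E
```

```text
clock: 14.58
position: [0.4458, -0.1659, 0.0834]
ee_rot: [0.064, 0.704, -0.063, 0.704]
ft_force: [-3.3, 0.4, 5.2]
grip_width: -0.0
clock: 15.82
position: [0.4458, -0.1659, 0.0831]
ee_rot: [0.064, 0.704, -0.063, 0.704]
ft_force: [-3.6, -0.0, 6.6]
grip_width: 0.003
t 15.82 pos [ 0.4458 -0.1659  0.0831] F [-3.6 -0.   6.6] q [ 0.71  0.19 -0.48  1.99  0.1   0.99  0.  ] grip 0.0
tool x [ 0.     0.001 -1.   ] jaw z [ 0.984 -0.178 -0.   ] level turn deg [-0.   -0.01 -0.08]
target [ 0.446 -0.166  0.083] shift mm [ 0.1 -0.1  0.2]
lever arm pts [ 0.49677572 -0.1732104   0.08096792] [ 0.52620877 -0.17637911  0.07895634]
```

View pics/s5.png

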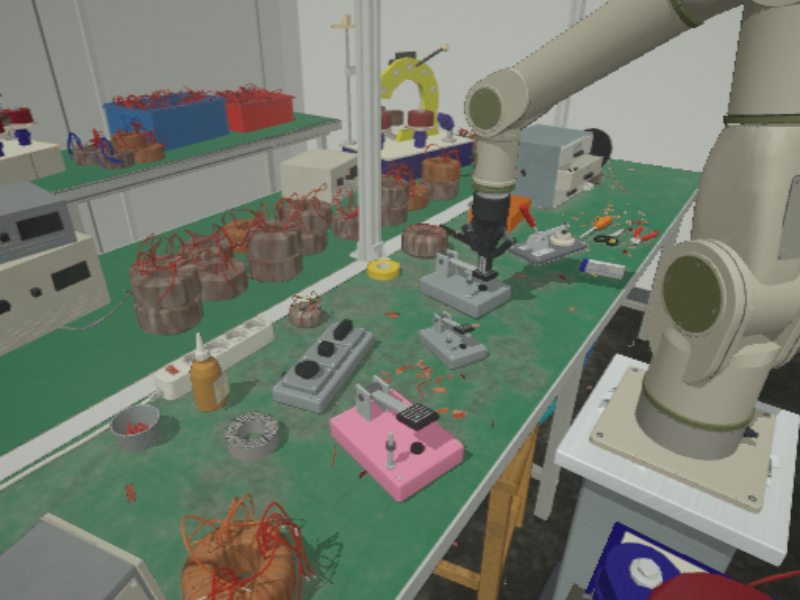

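The side picture shows all the keys up (around 325,350), with the core (252,436), coil (306,310) and tape (384,269) where they started. The lever is level under the fingers at (487,275).

```bash
python3 -c "
from workcell import manip
print(manip.hand_in())"
```

```text
the job is handed in; nothing more can be done
None
```

I pressed the square, bar and round keys in that order. I then pressed the larger grey lever's pad to its middle position, held it there for about 3.8 s, and handed the job in at about 16 s while still holding it. No verdict came back.

- **Keys:** Each key went down to its stop, with the fingertips at about 52 mm and the force rising to 14–23 N. The pictures showed the earlier keys back up before the next press, and all three up at the end.
- **Lever:** At the last check the fingertips were at 83.1 mm, against 83 mm for the middle position. The upward force was 6.6 N and had stayed between 5 and 7 N throughout the hold. The lever arm measured about level, 79–81 mm along its length.
- **Loose items:** The core, tape roll and coil looked unmoved in the side picture.
- **Disagreement:** The top and side cameras differed by up to about 8 mm on positions. I settled the square and round keys with the wrist camera. The bar was mostly hidden from it, so I placed that one from the other cameras and the key spacing. I set the lever from the box pose, which the wrist view confirmed.

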